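# Open the counter crock and stock it

## Task

Open up the wide low crock on the shop counter: lift its loose lid off by the knob and set it aside, knob up, on the bottom of the wooden tray, in the free end beside the carton. Then take the carton from the tray and stand it upright on the bottom of the open crock. The lid is thin stoneware, so hold the knob lightly and set it down gently, never dropping it; leave the crock and everything around it standing where it is.

Things in the scene. Friction and masses are not known exactly. Their poses are not given: they have to be found in the camera images.
- crock: wide low open-topped crock of white stoneware, outer diameter 124 mm, 80 mm tall, wall 4 mm (inner diameter 116), bottom 6 mm thick; about 0.95 kg, loose. Origin at the centre of its underside, z up. It stands on the left or right of the counter, the tray on the other side; tall things stand close round it
- lid: the crock's loose white stoneware lid, 0.3 kg: flange of diameter 130 mm lying on the rim, a plug of diameter 108 mm below it in the mouth, a round knob on top. Origin at the centre of the plug's underside, z up: flange from z = 12 to 18 mm, knob's top at 54. Seated, it is 68 mm above the crock's origin; in the tray, 5 mm above the tray's. Grip it with 45 N at most; press it down with under 50 N
- lid_knob: the lid's knob: an upright round grip of diameter 32 mm, from 8 to 36 mm above the flange's top, on a narrower neck of diameter 24 mm. The origin is the same as the lid's
- lid_grip (a point): point on the knob's axis at a good height to grip, 26 mm above the flange's top (44 mm above the lid's origin)
- tray: shallow wooden tray 370 mm long (its x), 170 mm wide (its y), fixed; rim 5 mm wide and 14 mm high, inner floor 360 x 160 mm at 5 mm height. Origin at the centre of its underside. The carton stands somewhere along its length; the lid goes in the end with more room (its flange passes above the rim)
- carton: closed cardboard carton, 40 mm (its x) by 80 mm (its y), 70 mm tall, with a paper band, about 0.15 kg, standing in the tray. Origin at the centre of its underside, z up
- tall_jar: bystander: narrow tall white stoneware jar, diameter 90 mm, 140 mm tall, near the crock. Origin at the centre of its underside
- tall_jar_lid: bystander: the tall jar's lid, diameter 96 mm, with a knob whose top is 188 mm above the counter. Origin at the centre of its plug's underside, 128 mm above the jar's
- bottle: bystander: clear plastic bottle, diameter 66 mm, 200 mm tall, near the crock. Origin at the centre of its underside
- can: bystander: aluminium spray can, diameter 52 mm, 180 mm tall, near the crock. Origin at the centre of its underside
Not all that is in view belongs to the job. What is shaped like the lid but blue or yellow is not meant.

How it is judged (in metres and radians):
On the way, in this order (a step that is already met when the one before it is completed fails the run):
1. the lid is lifted clear of the crock, held by its knob (contact force between lid_knob and the fingers above 1 N and z of lid in the frame of crock above 0.085 m), for 0.1 s.
2. the lid lies flat, knob up, on the tray's floor, released (x of lid in the frame of tray between -0.13 and 0.13 m and y of lid in the frame of tray between -0.03 and 0.03 m and z of lid in the frame of tray between 0 and 0.009 m and angle between lid's own z axis and vertical below 0.08 rad and linear speed of lid below 0.02 m/s and contact force between lid and the fingers below 0.1 N), for 0.2 s.
3. the carton stands upright on the crock's bottom, released (horizontal distance between carton and crock below 0.03 m and z of carton in the frame of crock below 0.014 m and angle between carton's own z axis and vertical below 0.15 rad and linear speed of carton below 0.02 m/s and contact force between carton and the fingers below 0.1 N), for 0.2 s.
At the end, for the whole second after the job is handed in: Lid flat (0.08 rad), knob up, on the tray's inner floor; carton upright (0.15 rad) on the crock's bottom, within 30 mm of its centre; both released, at rest. Crock upright and within 40 mm of its start, bystanders within 30 mm (all of step 2 and all of step 3 and angle between crock's own z axis and vertical below 0.05 rad and linear speed of crock below 0.02 m/s and distance of crock from where it was at the start of the episode below 0.04 m and distance of each of tall_jar, tall_jar_lid, bottle, can from where it was at the start of the episode below 0.03 m); the robot touches nothing.
It fails at once if the lid's knob is squeezed hard (50 N a finger) (contact force between lid and the fingers above 100 N).
It fails at once if the lid is dropped (falls free) or pressed on the tray with more than 60 N ((contact force between lid and the fingers below 0.1 N and linear speed of lid above 0.35 m/s) or contact force between lid and tray above 60 N).
It fails at once if the lid is tipped by more than 0.6 rad (angle between lid's own z axis and vertical above 0.6 rad).
It fails at once if the crock is shoved more than 40 mm or tipped (distance of crock from where it was at the start of the episode above 0.04 m or angle between crock's own z axis and vertical above 0.25 rad).
It fails at once if a bystander is moved more than 30 mm or knocked over (distance of any of tall_jar, tall_jar_lid, bottle, can from where it was at the start of the episode above 0.03 m or angle between any of tall_jar, tall_jar_lid, bottle, can's own z axis and vertical above 0.3 rad).
It also fails if it takes over 64 s, if anything falls off the work surface, if the arm or the gripper's body presses on something with over 40 N, if the wrist force passes 120 N, or if a joint passes its speed limit or range.

## Robot

A 6-joint arm with a two-finger parallel gripper is mounted at the origin on the work surface. World frame = base frame: x ahead of the robot, y to its left, z up, the work surface at z = 0. Lengths are in mm, angles in rad, forces in N, time in s.
With the tool pointing down it reaches from about 400 to 925 mm from the base axis. Payload 12.5 kg.
Tool frame: the origin (TCP) lies midway between the tips of the shut fingers; the grasp point (between the pads) lies 19 mm behind it; z points along the fingers, y is the line along which they close (so a half turn about z gives the same grasp; the last joint's range is limited). The gripper opens to 95 mm and grips with 3 to 60 N. Pads are 20 mm wide; open, the fingers measure 119 mm over their backs; the gripper's body (75 mm by 180 mm) begins 59 mm behind the grasp point.
Start: joints at [1.169, 0.491, 1.559, -0, 1.092, -0.106], TCP at [182.174, 597.879, 214.661] pointing down, gripper open.
Joint ranges: [-3.1, 3.1], [-0.84, 2.19], [0.05, 2.79], [-1.13, 4.28], [0.06, 2.93], [-2.69, 2.69]. Speed limits (rad/s): [2.22, 2.22, 2.79, 3.14, 3.14, 3.14].

## Interface

Orientations are given as [roll, pitch, yaw] about the fixed x, y, z axes, in that order (R = Rz(yaw) Ry(pitch) Rx(roll)).
In Python, from cell import env gives the robot as it stands.
- The arm moves only by the shell command python3 -m inch 'ROWS'. ROWS is JSON, a list of rows, each a list of 7 numbers: the turn, a rotation vector about the tool's x, y, z in rad, then the shift along the tool's x, y, z in cm, then the closure, from -1 (fully open) to 1 (shut). A call has 1 to 20 rows; each row shifts and turns the commanded pose from where the row before left it, along the tool's axes as they then stand; what a row does not reach is not made up. A row lasts 1/8 s, in which the tool goes at most 62.5 mm and 10.7 degrees, less where a joint would pass 70% of its speed; a pose out of reach is approached as far as the arm can. A call with a gripper value outside its range is refused whole. The fingers move at their own pace and stop on an object; the grip force is fixed at half the most. Time passes only in rows, so rows that do not move let the fingers close. It gives the time, the measured TCP pose, the force, the opening and the grip force at its end, in the units of the state.
- env.state(): the state, without advancing time (a new reading comes with each control period).
- env.read_camera(name): name is "scene" or "top" or "wrist"; returns a dict with "img" (480x640x3 uint8, red, green, blue), "depth" (480x640 float32, mm along the optical axis (not along the pixel's ray), 0 where there is no reading), "fx", "fy", "cx", "cy" (pixels), "position" and "orientation" of the camera in the world. Camera axes: x right, y down, z forward; pixel columns grow to the right and rows downward; lengths in mm; the calibration is good to about 2 mm. The wrist camera is an equidistant fisheye: a pixel r from the principal point sees the ray r / f radians off the axis. A picture is of the moment at which its call begins.
- env.job_done(): hands the job in; it is judged then, once.
Trained networks look in a picture, given as the dict that the camera call returned (one of the last four; its "shot" number tells which), for a name from the list of things; names that differ only in an ending like _2 or _b are one class to them, and where a whole thing is asked for, a point or a joint stands for the part that bears it (a point fixed in the world has none). Each returns a list of dicts, best first, with "score" (0 to 1); they miss things now and then, are a little off and sometimes report something else, mostly with a low value. They report only what shows in the picture. A call takes as long as a camera call. They do not tell look-alikes from the thing itself.
- env.find_in(picture, target): "centre" ([x, y, z] in mm, in the coordinates of the camera as it stood for that picture, good to about 4 mm: the middle of the surface that is visible of it).
- env.trace(picture, target): "mask" (480x640 bool, what is visible of it).
The state is a dict: "t": time; "joints": joint angles; "qvel": joint speeds; "tau": joint torques, N m; "eef_pos": TCP position; "tcp_rot": TCP orientation; "ft_force": force on the tool from outside, world axes, zero at the start; "moment": the same for the moment, N m; "opening": opening from 0.0 (shut) to 1.0 (fully open); "grip_force": force on a finger pad.
Only numpy, scipy, OpenCV 4.12 (cv2) and the standard library are available. Lean on these libraries where they do the work, as an engineer would, in place of code of your own. Each camera call takes 0.05 s, during which the arm holds its last target. There are 200 camera calls.

## Working session

There is one attempt and no reset: what is moved stays moved. The work goes in short steps, Python scripts to look and compute and a shell command to move; the robot and the scene stay as the last step left them, time stands still between calls to the robot, and variables do not carry over. Pictures are saved under pics/ and viewed, at most 10 in all, crops included, and the job is handed in when it is done.

```bash
ls; mkdir -p pics; cat > h.py <<'E'
import numpy as np, cv2
from scipy.spatial.transform import Rotation as R
from cell import env
def Rm(o):
    o=np.array(o,float)
    if o.shape==(3,3): return o
    return (R.from_euler('xyz',o) if o.size==3 else R.from_quat(o)).as_matrix()
def w(p,c): return Rm(p["orientation"])@np.array(c)+np.array(p["position"])
def cloud(p):
    v,u=np.indices(p["depth"].shape); d=p["depth"]
    c=np.stack([(u-p["cx"])/p["fx"]*d,(v-p["cy"])/p["fy"]*d,d],-1)
    return c@Rm(p["orientation"]).T+np.array(p["position"])
def save(p,n): cv2.imwrite("pics/"+n,p["img"][:,:,::-1])
E
python3 - <<'E'
from h import *
np.set_printoptions(suppress=True,precision=1)
print(env.state())
for n in ("scene","top"):
    p=env.read_camera(n); save(p,n+"0.png"); print(n,p["position"],p["orientation"],p["fx"])
    C=cloud(p)
    for t in ("crock","lid","lid_knob","tray","carton","tall_jar","tall_jar_lid","bottle","can"):
        for f in env.find_in(p,t)[:4]: print(t,round(f["score"],2),w(p,f["centre"]))
    if n=="top":
        for t in ("crock","lid","lid_knob","tray","carton","tall_jar","bottle","can"):
            for f in env.trace(p,t)[:4]:
                m=f["mask"]; q=C[m&(p["depth"]>0)]; vv,uu=np.nonzero(m)
                print(t,round(f["score"],2),m.sum(),"px",uu.mean(),vv.mean(),"med",np.median(q,0),"lo",np.percentile(q,3,0),"hi",np.percentile(q,97,0))
E
```

```text
pics
{'t': 0.0, 'joints': array([ 1.2,  0.5,  1.6,  0. ,  1.1, -0.1]), 'qvel': array([ 0., -0., -0., -0.,  0.,  0.]), 'tau': array([ -0. , -61.3, -25.8,   0.1,   0. ,  -0. ]), 'eef_pos': array([182.1, 597.6, 214.1]), 'tcp_rot': array([-3.1, -0. ,  2.8]), 'ft_force': array([ 0.1, -0.6,  0.8]), 'moment': array([ 0., -0.,  0.]), 'grip_force': 0.0, 'opening': 0.9990841338081005}
scene [1176.2 -350.6  759.5] [-2.3 -0.   1.1] 444.84703611463226
crock 0.96 [ 555.6 -240.    38.9]
lid 0.75 [476.7 -34.6  20. ]
lid 0.7 [ 507.1 -223.1   85.5]
lid 0.65 [ 594.2 -423.    16.6]
lid_knob 0.74 [ 666.8 -178.6   78.7]
lid_knob 0.71 [ 510.3 -223.3  120.3]
lid_knob 0.69 [ 590.3 -416.8   52.3]
lid_knob 0.62 [567.7 227.5   5.9]
tray 0.85 [569.4 227.8   5. ]
carton 0.73 [472.7 188.3  57.9]
tall_jar 0.64 [ 666.3 -176.    76.7]
tall_jar_lid 0.75 [ 635.6 -169.5  146.9]
bottle 0.71 [ 401.6 -173.8  127.1]
bottle 0.55 [570.9 228.5   4.3]
can 0.6 [ 631.9 -168.6  146.8]
can 0.55 [ 468.4 -333.8  116.6]
top [ 467.5  -24.9 1338. ] [-3.1  0.  -1.6] 513.5953900803399
lid 0.76 [ 498.2 -217.3   84.4]
lid 0.67 [ 586.6 -418.
[... 1562 characters left out ...]
 124.2   0.8] hi [694.6 327.3  16. ]
carton 0.8 562 px 234.7544483985765 263.11387900355874 med [457.5 195.   75.5] lo [440.3 159.2  32.4] hi [474.8 237.   80.3]
tall_jar 0.76 216 px 369.68055555555554 203.9212962962963 med [ 597.4 -133.2   61.8] lo [ 584.7 -176.    -0.2] hi [ 638.2 -118.8  146.4]
tall_jar 0.5 651 px 384.2227342549923 290.5299539170507 med [ 393.8 -161.4  138.8] lo [ 362.7 -190.9   67. ] hi [ 418.6 -138.   203. ]
bottle 0.92 729 px 384.2496570644719 290.46227709190674 med [ 393.4 -161.5  136.6] lo [ 362.2 -196.1   29.6] hi [ 420.3 -137.9  202.8]
can 0.61 718 px 453.04038997214485 264.3077994428969 med [ 452.2 -318.6  176. ] lo [ 428.8 -351.6   17.3] hi [ 474.3 -307.   184. ]
```

View pics/scene0.png

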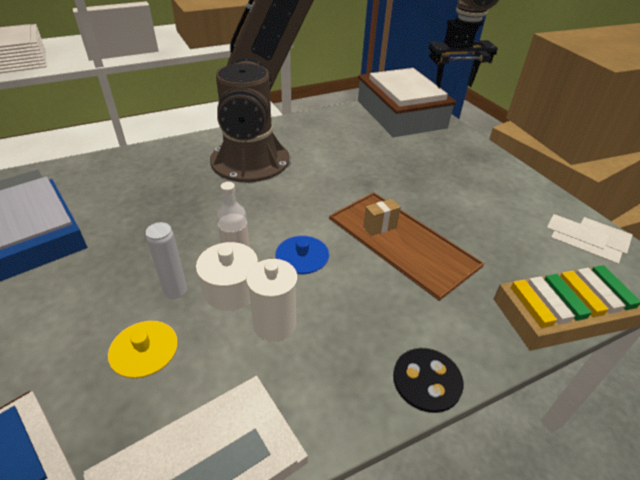

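View pics/top0.png

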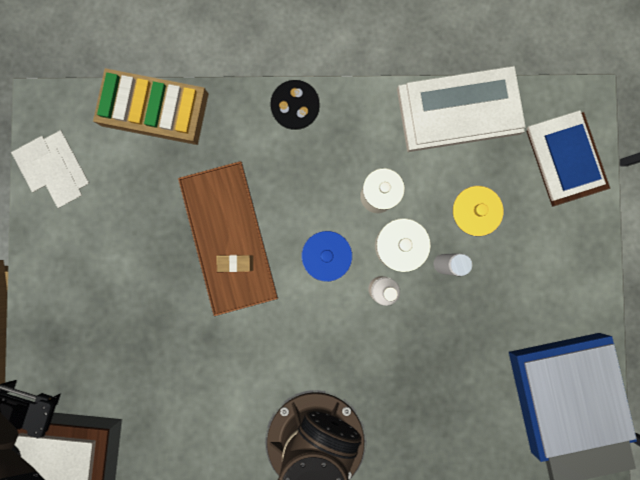

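White flanged lids: (403,245), on the wide low crock; (384,188), on the narrow tall jar. The blue one (327,256) and the yellow one (478,211) lie on the counter. The one meant is (403,245): white and on the wide crock. I'll confirm it in a crop and measure.

```bash
cat > m.py <<'E'
from h import *
np.set_printoptions(suppress=True,precision=1)
p=env.read_camera("top"); C=cloud(p); d=p["depth"]>0
def best(t,c,rad=60):
    b=None
    for f in env.trace(p,t):
        m=f["mask"]&d
        if m.sum()>50 and np.linalg.norm(np.median(C[m],0)[:2]-c)<rad: return m
def circ(q): return cv2.minEnclosingCircle(q[:,:2].astype(np.float32))
def rect(q): return cv2.minAreaRect(q[:,:2].astype(np.float32))
x=np.linalg.norm(C[...,:2]-[498,-217],axis=-1)
f=d&(x<85)&(C[...,2]>78)&(C[...,2]<95); print("flange",circ(C[f]),np.median(C[f][:,2]))
k=d&(x<40)&(C[...,2]>115); print("knob",circ(C[k]),C[k].mean(0),np.median(C[k][:,2]))
m=best("tray",[532,228]); 
if m is not None:
    m=cv2.morphologyEx(m.astype(np.uint8),cv2.MORPH_OPEN,np.ones((5,5)))>0
    q=C[m&(C[...,2]<25)]; print("tray",rect(q),np.median(q[:,2]))
y=np.linalg.norm(C[...,:2]-[460,195],axis=-1)
c=d&(y<70)&(C[...,2]>65); print("carton",rect(C[c]),np.median(C[c][:,2]),c.sum())
for n,ctr,z,r in(("jarlid",[637,-170],135,60),("jarknob",[637,-170],170,60),("bottle",[393,-162],150,50),("bottletop",[393,-162],190,50),("can",[452,-325],165,45)):
    s=d&(np.linalg.norm(C[...,:2]-ctr,axis=-1)<r)&(C[...,2]>z); 
    if s.any(): print(n,circ(C[s]),C[s][:,2].max())
E
cat > crop.py <<'E'
from h import *
p=env.read_camera("scene"); cv2.imwrite("pics/crop1.png",cv2.resize(p["img"][170:370,130:350,::-1],None,fx=2.7,fy=2.7,interpolation=2))
C=cloud(p); d=p["depth"]>0
for n,ctr,lo,hi,r in(("flange",[498,-217],78,95,80),("knob",[498,-217],112,140,40),("cartontop",[458,195],68,95,70)):
    s=d&(np.linalg.norm(C[...,:2]-ctr,axis=-1)<r)&(C[...,2]>lo)&(C[...,2]<hi); q=C[s].astype(np.float32)
    print(n,np.percentile(q[:,2],[5,50,95]),cv2.minEnclosingCircle(q[:,:2]) if n!="cartontop" else cv2.minAreaRect(q[:,:2]))
E
python3 m.py; python3 crop.py
```

```text
flange ((499.2371826171875, -218.301513671875), 65.22074127197266) 86.82411027382864
knob ((498.8392333984375, -218.0723114013672), 16.073974609375) [ 499.3 -217.5  122.3] 122.31752586232824
tray ((520.4213256835938, 227.2512664794922), (372.71197509765625, 177.40101623535156), 15.17593765258789) 6.317428930979986
carton ((457.48101806640625, 199.43211364746094), (81.32917785644531, 39.309234619140625), 89.88676452636719) 75.74015310539903 545
jarlid ((629.3084106445312, -164.91546630859375), 48.364383697509766) 181.8612581935149
jarknob ((628.9998779296875, -164.135986328125), 12.554201126098633) 181.8612581935149
bottle ((388.5979919433594, -169.84169006347656), 16.458309173583984) 207.53435945121169
bottletop ((388.9608154296875, -169.76646423339844), 15.01183795928955) 207.53435945121169
can ((451.79180908203125, -331.1295471191406), 25.002748489379883) 188.8779960944064Traceback (most recent call last):
  File "crop.py", line 6, in <module>
    print(n,np.percentile(q[:,2],[5,50,95]),cv2.minEnclosingCircle(q[:,:2]) if n!="cartontop" else cv2.minAreaRect(q[:,:2]))
                                            ~~~~~~~~~~~~~~~~~~~~~~^^^^^^^^^
cv2.error: OpenCV(4.12.0) /io/opencv/modules/imgproc/src/shapedescr.cpp:201: error: (-215:Assertion failed) count >= 0 && (depth == CV_32F || depth == CV_32S) in function 'minEnclosingCircle'
```

View pics/crop1.png

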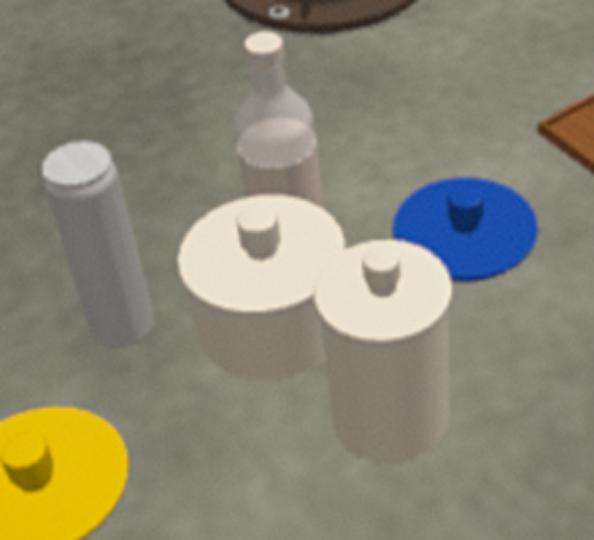

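```bash
sed -i 's/q=C\[s\].astype(np.float32)/q=C[s].astype(np.float32).copy()/; s/minEnclosingCircle(q\[:,:2\])/minEnclosingCircle(q[:,:2].copy())/; s/minAreaRect(q\[:,:2\])/minAreaRect(q[:,:2].copy())/' crop.py
cat > go.py <<'E'
import sys
from h import *
s=env.state(); Rt=Rm(s["tcp_rot"])
# usage: go.py x y z yawdeg  -> shifts in cm in tool frame after turn
x,y,z,yaw=map(float,sys.argv[1:5])
Rd=R.from_euler('xyz',[np.pi,0,np.radians(yaw)])
print("pos",s["eef_pos"],"rot",s["tcp_rot"],"q6",s["joints"][5],"t",s["t"])
print("turn",(R.from_matrix(Rt).inv()*Rd).as_rotvec().round(4),"shift cm after turn",(Rd.as_matrix().T@(np.array([x,y,z])-s["eef_pos"])/10).round(2), "before", (Rt.T@(np.array([x,y,z])-s["eef_pos"])/10).round(2))
E
python3 crop.py; python3 go.py 499 -218 300 20; python3 go.py 500 200 300 20
```

```text
flange [84.28851471 86.75531769 88.85529175] ((496.8502197265625, -218.9631805419922), 66.1740493774414)
knob [113.28054123 121.86775208 124.47022934] ((499.0057678222656, -219.88027954101562), 16.125112533569336)
cartontop [69.41263275 75.90444183 78.24359207] ((454.99615478515625, 198.65423583984375), (82.52998352050781, 44.38367462158203), 89.6345443725586)
pos [182.19286203 597.86641466 214.64601003] rot [3.14152639e+00 1.01734186e-05 2.84575644e+00] q6 -0.10559358893856555 t 1.6
turn [ 0.0000e+00 -1.0000e-04  2.4967e+00] shift cm after turn [ 1.87 87.5  -8.54] before [-54.09 -68.81  -8.54]
pos [182.19286203 597.86641466 214.64601003] rot [3.14152639e+00 1.01734186e-05 2.84575644e+00] q6 -0.10559358893856555 t 1.6
turn [ 0.0000e+00 -1.0000e-04  2.4967e+00] shift cm after turn [16.26 48.26 -8.54] before [-42.   -28.79  -8.54]
```

```bash
python3 -m inch '[[0,0,0,0,0,-4.5,-1],[0,0,0.1,0,0,-4.5,-1]]'; python3 go.py 500 200 300 20
```

```text
t: 1.85
eef_pos: [182.1, 597.7, 305.6]
tcp_rot: [-3.141, -0.0, 2.744]
ft_force: [-0.5, -0.1, -0.0]
opening: 1.0
grip_force: 0.0
pos [182.08963066 597.72221695 305.56063645] rot [-3.14068350e+00 -8.20976902e-06  2.74394728e+00] q6 -0.003728678954115951 t 1.85
turn [-4.0000e-04  1.1000e-03  2.3949e+00] shift cm after turn [16.27 48.25  0.56] before [-44.71 -24.36   0.58]
```

```bash
python3 -m inch '[[0,0,0.18,0,0,0,-1],[0,0,0.18,0,0,0,-1],[0,0,0.18,0,0,0,-1],[0,0,0.18,0,0,0,-1],[0,0,0.18,0,0,0,-1],[0,0,0.18,0,0,0,-1],[0,0,0.18,0,0,0,-1],[0,0,0.18,0,0,0,-1],[0,0,0.18,0,0,0,-1],[0,0,0.18,0,0,0,-1],[0,0,0.18,0,0,0,-1],[0,0,0.18,0,0,0,-1],[0,0,0.18,0,0,0,-1],[0,0,0.055,0,0,0,-1]]'; python3 go.py 500 200 300 20
```

```text
t: 3.6
eef_pos: [182.2, 597.8, 304.6]
tcp_rot: [-3.142, 0.0, 0.347]
ft_force: [0.6, 0.0, -0.3]
opening: 0.998
grip_force: 0.0
pos [182.15248465 597.83897579 304.63669981] rot [-3.14157944e+00  1.31451528e-05  3.47181342e-01] q6 2.3930075021283135 t 3.6
turn [-0.      0.     -0.0019] shift cm after turn [16.26 48.26  0.46] before [16.35 48.22  0.46]
```

```bash
python3 -m inch '[[0,0,0,1.63,4.83,0,-1],[0,0,0,1.63,4.83,0,-1],[0,0,0,1.63,4.83,0,-1],[0,0,0,1.63,4.83,0,-1],[0,0,0,1.63,4.83,0,-1],[0,0,0,1.63,4.83,0,-1],[0,0,0,1.63,4.83,0,-1],[0,0,0,1.63,4.83,0,-1],[0,0,0,1.63,4.83,0,-1],[0,0,0,1.63,4.83,0,-1],[0,0,0,0,0,0,-1]]'; python3 go.py 499 -218.5 300 20
```

```text
t: 4.97
eef_pos: [502.8, 198.0, 304.4]
tcp_rot: [3.141, 0.0, 0.347]
ft_force: [-0.5, 0.3, -0.4]
opening: 1.004
grip_force: 0.0
pos [502.78755343 198.00424877 304.35246432] rot [3.14138752e+00 1.26650793e-04 3.47022408e-01] q6 1.476867389698837 t 4.975
turn [ 0.0002  0.0001 -0.002 ] shift cm after turn [-14.6   39.01   0.44] before [-14.52  39.04   0.45]
```

```bash
python3 -m inch '[[0,0,0,-1.82,4.88,0,-1],[0,0,0,-1.82,4.88,0,-1],[0,0,0,-1.82,4.88,0,-1],[0,0,0,-1.82,4.88,0,-1],[0,0,0,-1.82,4.88,0,-1],[0,0,0,-1.82,4.88,0,-1],[0,0,0,-1.82,4.88,0,-1],[0,0,0,-1.82,4.88,0,-1],[0,0,0,0,0,0,-1],[0,0,0,0,0,0,-1]]'; python3 go.py 499 -218.5 94 20
python3 - <<'E'
from h import *
p=env.read_camera("wrist"); save(p,"w1.png"); print(p["position"],p["orientation"],p["fx"],p["cx"],p["cy"])
for t in("lid","lid_knob"):
    for f in env.find_in(p,t)[:3]: print(t,f["score"],w(p,f["centre"]))
E
```

```text
t: 6.22
eef_pos: [498.6, -215.3, 304.5]
tcp_rot: [-3.141, -0.0, 0.351]
ft_force: [-0.7, -0.3, -0.2]
opening: 1.003
grip_force: 0.0
pos [ 498.58815231 -215.32205302  304.53479541] rot [-3.14092454e+00 -6.69715400e-06  3.50974962e-01] q6 0.6901350944633375 t 6.225
turn [-0.0007 -0.      0.0019] shift cm after turn [-0.07  0.31 21.05] before [-0.07  0.33 21.05]
[ 559.34292258 -192.8923849   473.8049369 ] [ 2.90593712e+00 -2.10603456e-04 -1.21981561e+00] 371.64829954431775 323.9195975564726 241.16810275837207
lid 0.94 [478.8003484  -36.54956283  16.02510365]
lid 0.65 [ 585.54253082 -415.76771058   18.61603136]
lid 0.57 [ 501.63534932 -220.17902964   83.56303114]
lid_knob 0.81 [ 588.1507488  -413.20734523   54.32529805]
lid_knob 0.62 [472.18252218 -32.46821402  53.37958086]
```

View pics/w1.png

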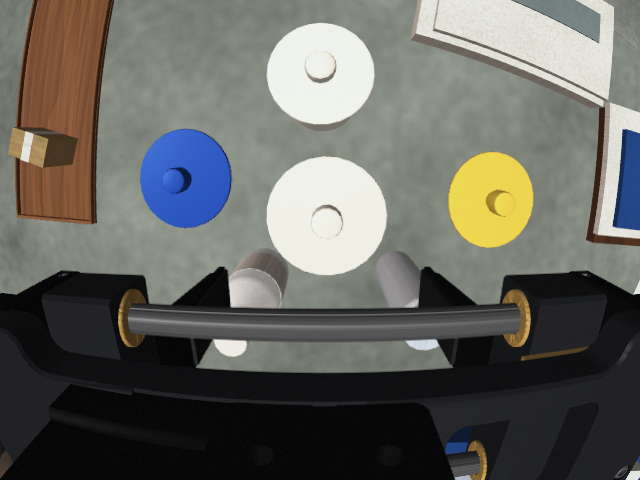

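Wrist view: the wide crock's white knob is at (327,222), between fingers (225/425, 280). The bottle and can sit on the tool's −x side, clear of the body, so I'll go down.

```bash
python3 -m inch '[[0,0,0,-0.05,0.32,0,-1],[0,0,0,0,0,5,-1],[0,0,0,0,0,5,-1],[0,0,0,0,0,5,-1],[0,0,0,0,0,2,-1],[0,0,0,0,0,0,-1],[0,0,0,0,0,0,-1]]'; python3 go.py 499 -218.5 94 20
```

```text
t: 7.25
eef_pos: [499.8, -219.6, 135.6]
tcp_rot: [3.141, -0.001, 0.351]
ft_force: [0.3, 0.3, -0.3]
opening: 1.002
grip_force: 0.0
pos [ 499.83904722 -219.63790599  135.63112414] rot [ 3.14050191e+00 -9.86065123e-04  3.51123809e-01] q6 0.6845503476016148 t 7.25
turn [ 0.0011 -0.001   0.0021] shift cm after turn [-0.04 -0.14  4.16] before [-0.04 -0.14  4.16]
```

```bash
python3 -m inch '[[0,0,0,-0.02,-0.05,2.5,-1],[0,0,0,0,0,1.6,-1],[0,0,0,0,0,0,0.2],[0,0,0,0,0,0,0.2],[0,0,0,0,0,0,0.2],[0,0,0,0,0,0,0.2]]'; python3 -m inch '[[0,0,0,0,0,0,0.5],[0,0,0,0,0,0,0.8],[0,0,0,0,0,0,1],[0,0,0,0,0,0,1],[0,0,0,0,0,0,1],[0,0,0,0,0,0,1]]'
```

```text
t: 8.0
eef_pos: [499.1, -219.2, 94.1]
tcp_rot: [3.141, -0.001, 0.351]
ft_force: [0.0, 0.1, 0.3]
opening: 0.637
grip_force: 0.0
t: 8.75
eef_pos: [498.9, -219.0, 93.6]
tcp_rot: [-3.141, 0.0, 0.351]
ft_force: [-0.8, 1.3, 0.6]
opening: 0.33
grip_force: 30.0
```

```bash
python3 -m inch '[[0,0,0,0,0,-0.5,1],[0,0,0,0,0,-1,1],[0,0,0,0,0,-1.5,1],[0,0,0,0,0,-2,1],[0,0,0,0,0,-3,1],[0,0,0,0,0,-3,1],[0,0,0,0,0,-3,1],[0,0,0,0,0,-3,1],[0,0,0,0,0,-3,1],[0,0,0,0,0,-2,1],[0,0,0,0,0,0,1]]'; python3 go.py 502 200 310 20; python3 go.py 621.7 254.7 310 20
```

```text
t: 10.12
eef_pos: [499.0, -219.2, 315.6]
tcp_rot: [3.139, -0.002, 0.351]
ft_force: [0.0, 0.8, -4.1]
opening: 0.328
grip_force: 30.0
pos [ 499.0432057  -219.18908105  315.58501893] rot [ 3.13900499e+00 -2.24150509e-03  3.50820937e-01] q6 0.6848415331509152 t 10.125
turn [ 0.0026 -0.0022  0.0018] shift cm after turn [ 14.61 -39.29   0.56] before [ 14.68 -39.27   0.49]
pos [ 499.0432057  -219.18908105  315.58501893] rot [ 3.13900499e+00 -2.24150509e-03  3.50820937e-01] q6 0.6848415331509152 t 10.125
turn [ 0.0026 -0.0022  0.0018] shift cm after turn [ 27.73 -40.34   0.56] before [ 27.8  -40.29   0.52]
```

```bash
python3 -m inch '[[0,0,0,1,-1.45,0,1],[0,0,0,2,-2.9,0,1],[0,0,0,2.2,-3.2,0,1],[0,0,0,2.2,-3.2,0,1],[0,0,0,2.2,-3.2,0,1],[0,0,0,2.2,-3.2,0,1],[0,0,0,2.2,-3.2,0,1],[0,0,0,2.2,-3.2,0,1],[0,0,0,2.2,-3.2,0,1],[0,0,0,2.2,-3.2,0,1],[0,0,0,2.2,-3.2,0,1],[0,0,0,2.2,-3.2,0,1],[0,0,0,1.7,-2.45,0,1],[0,0,0,1.05,-1.5,0,1],[0,0,0,0,0,0,1],[0,0,0,0,0,0,1]]'; python3 go.py 621.7 254.7 130 20
python3 - <<'E'
from h import *
p=env.read_camera("scene"); save(p,"s2.png")
E
```

```text
t: 12.12
eef_pos: [620.8, 254.1, 313.4]
tcp_rot: [3.141, 0.001, 0.35]
ft_force: [-1.3, -0.0, -3.3]
opening: 0.332
grip_force: 30.0
pos [620.76458001 254.08698087 313.36648528] rot [3.14146105e+00 7.35278486e-04 3.50481527e-01] q6 1.5105268298720176 t 12.125
turn [0.0001 0.0007 0.0014] shift cm after turn [ 0.11 -0.03 18.34] before [ 0.12 -0.03 18.34]
```

View pics/s2.png

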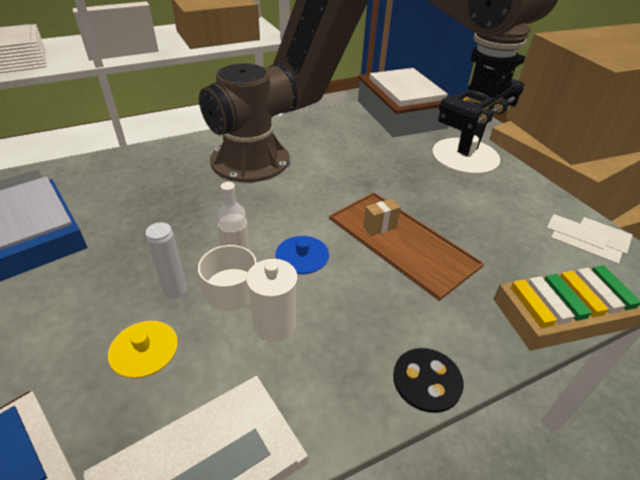

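Scene view: the lid hangs level at (466,155), above the far end of the tray. The crock is open at (228,275) and everything else stands. Lowering.

```bash
python3 -m inch '[[0,0,0,0.1,0,2,1],[0,0,0,0,0,3.5,1],[0,0,0,0,0,3.5,1],[0,0,0,0,0,3.5,1],[0,0,0,0,0,3.5,1],[0,0,0,0,0,3.5,1],[0,0,0,0,0,3,1],[0,0,0,0,0,2,1],[0,0,0,0,0,1.5,1],[0,0,0,0,0,1,1],[0,0,0,0,0,0,1],[0,0,0,0,0,0,1]]'; python3 go.py 621.7 254.7 31 20
```

```text
t: 13.68
eef_pos: [622.4, 255.2, 44.4]
tcp_rot: [3.142, -0.001, 0.351]
ft_force: [-0.4, -0.8, -3.6]
opening: 0.329
grip_force: 30.0
pos [622.37089015 255.21658028  44.41411753] rot [ 3.14157803e+00 -1.26065741e-03  3.50918945e-01] q6 1.5108286554465074 t 13.675
turn [ 0.     -0.0013  0.0019] shift cm after turn [-0.08  0.03  1.34] before [-0.08  0.03  1.34]
```

```bash
python3 -m inch '[[0,0,0,0,0,0.5,1],[0,0,0,0,0,0.4,1],[0,0,0,0,0,0.2,1],[0,0,0,0,0,0,1]]'; python3 -m inch '[[0,0,0,0,0,0.1,1],[0,0,0,0,0,0,1]]';  python3 -m inch '[[0,0,0,0,0,0.1,1],[0,0,0,0,0,0,1]]'
```

```text
t: 14.18
eef_pos: [621.9, 255.0, 32.4]
tcp_rot: [-3.142, 0.0, 0.351]
ft_force: [0.2, -0.5, -4.0]
opening: 0.33
grip_force: 30.0
t: 14.42
eef_pos: [622.0, 255.1, 31.7]
tcp_rot: [-3.141, -0.0, 0.351]
ft_force: [0.3, -0.0, -4.1]
opening: 0.328
grip_force: 30.0
t: 14.68
eef_pos: [622.0, 255.1, 30.7]
tcp_rot: [-3.142, -0.0, 0.351]
ft_force: [0.3, 1.2, -3.8]
opening: 0.327
grip_force: 30.0
```

```bash
python3 -m inch '[[0,0,0,0,0,0.05,1],[0,0,0,0,0,0,1]]';  python3 -m inch '[[0,0,0,0,0,0.05,1],[0,0,0,0,0,0,1]]'
```

```text
t: 14.92
eef_pos: [622.1, 255.1, 30.6]
tcp_rot: [-3.142, -0.001, 0.351]
ft_force: [-1.8, -1.0, 3.0]
opening: 0.335
grip_force: 30.0
t: 15.18
eef_pos: [622.1, 255.1, 30.6]
tcp_rot: [-3.142, -0.001, 0.351]
ft_force: [-3.1, -2.1, 8.6]
opening: 0.329
grip_force: 30.0
```

```bash
python3 -m inch '[[0,0,0,0,0,0,0.3],[0,0,0,0,0,0,0.1],[0,0,0,0,0,0,-0.3],[0,0,0,0,0,0,-1],[0,0,0,0,0,0,-1],[0,0,0,0,0,0,-1],[0,0,0,0,0,0,-1],[0,0,0,0,0,-2,-1],[0,0,0,0,0,-4,-1],[0,0,0,0,0,-5,-1],[0,0,0,0,0,-5,-1],[0,0,0,0,0,-5,-1],[0,0,0,0,0,0,-1]]'; python3 - <<'E'
from h import *
np.set_printoptions(suppress=True,precision=1)
p=env.read_camera("scene"); save(p,"s3.png"); C=cloud(p); d=p["depth"]>0
for n,ctr,lo,hi,r in(("lidflange",[622,255],12,32,80),("knob",[622,255],48,70,40),("cartontop",[457,199],70,85,70)):
    s=d&(np.linalg.norm(C[...,:2]-ctr,axis=-1)<r)&(C[...,2]>lo)&(C[...,2]<hi); q=C[s]
    if len(q)<5: print(n,len(q)); continue
    A=np.c_[q[:,:2]-q[:,:2].mean(0),np.ones(len(q))]
    x2=np.ascontiguousarray(q[:,:2].astype(np.float32)); print(n,len(q),q.mean(0),cv2.minEnclosingCircle(x2),cv2.minAreaRect(x2),"slope",np.linalg.lstsq(A,q[:,2],rcond=None)[0].round(3))
E
python3 go.py 457 199 200 90
```

```text
t: 16.8
eef_pos: [623.1, 255.4, 245.7]
tcp_rot: [3.141, -0.009, 0.351]
ft_force: [-0.4, 0.4, -0.6]
opening: 0.997
grip_force: 0.0
lidflange 1518 [628.3 250.1  23.9] ((627.3053588867188, 262.86260986328125), 75.56722259521484) ((626.8052368164062, 254.6362762451172), (135.69686889648438, 140.05026245117188), 63.61801528930664) slope [-0.  -0.  23.9]
knob 144 [624.1 250.2  57.8] ((621.7971801757812, 253.68621826171875), 16.78224754333496) ((621.5949096679688, 252.087158203125), (28.886024475097656, 29.056711196899414), 88.10845184326172) slope [-0.1  0.2 57.8]
cartontop 373 [457.1 195.9  75.8] ((454.2633056640625, 199.04452514648438), 44.33870315551758) ((455.01190185546875, 198.68289184570312), (43.910335540771484, 82.08240509033203), 0.7306477427482605) slope [-0.   0.  75.8]
pos [622.23610596 255.14556637 242.76476084] rot [ 3.14140186 -0.00452913  0.35085453] q6 1.51086744068661 t 16.85
turn [ 0.0029 -0.0038 -1.2199] shift cm after turn [ -5.61 -16.52   4.28] before [-17.47  -0.41   4.2 ]
```

View pics/s3.png

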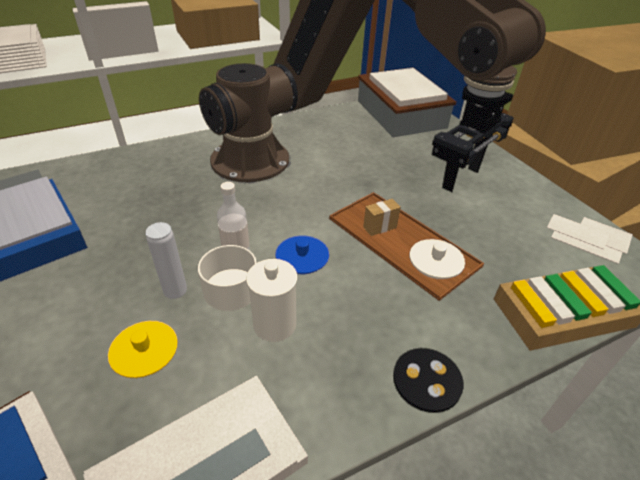

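The lid lies flat, knob up, at (437,258) in the free end. The carton at (381,217) is untouched. Now over to the carton.

```bash
python3 -m inch '[[0,0,-0.175,0,0,0,-1],[0,0,-0.175,0,0,0,-1],[0,0,-0.175,0,0,0,-1],[0,0,-0.175,0,0,0,-1],[0,0,-0.175,0,0,0,-1],[0,0,-0.175,0,0,0,-1],[0,0,-0.17,0,0,0,-1],[0,0,0,-1.4,-4.1,1,-1],[0,0,0,-1.4,-4.1,1,-1],[0,0,0,-1.4,-4.1,1,-1],[0,0,0,-1.4,-4.1,1,-1],[0,0,0,0,0,0,-1],[0,0,0,0,0,0,-1]]'; python3 go.py 457 199 45 90; python3 m.py
```

```text
t: 18.48
eef_pos: [458.6, 199.2, 199.8]
tcp_rot: [3.141, -0.0, 1.571]
ft_force: [0.7, -0.5, -0.9]
opening: 1.004
grip_force: 0.0
pos [458.62910667 199.21504444 199.78399074] rot [ 3.14109328e+00 -2.52537547e-04  1.57070416e+00] q6 0.277558763366293 t 18.475
turn [ 0.0005 -0.0003 -0.0001] shift cm after turn [-0.02 -0.16 15.48] before [-0.03 -0.17 15.48]
flange ((499.1611633300781, -217.6892852783203), 62.02910614013672) 81.0409654201153
knob ((0.0, 0.0), 0.0) [nan nan nan] nan
tray ((523.669921875, 225.53819274902344), (373.7882385253906, 171.4054718017578), 15.072214126586914) 6.515499247703701
carton ((459.7681884765625, 195.77389526367188), (139.66180419921875, 128.7234344482422), 13.965282440185547) 513.8332673252644 5850
jarlid ((629.576904296875, -165.01437377929688), 48.15092849731445) 181.30877662731928
jarknob ((629.0120849609375, -164.0930633544922), 12.591043472290039) 181.30877662731928
bottle ((389.5758056640625, -169.21054077148438), 17.104341506958008) 206.0485959526477
bottletop ((388.7066955566406, -169.8209991455078), 14.88313102722168) 206.0485959526477
can ((451.7418212890625, -331.5700378417969), 25.316978454589844) 188.15056580833152m.py:13: RuntimeWarning: Mean of empty slice.
  k=d&(x<40)&(C[...,2]>115); print("knob",circ(C[k]),C[k].mean(0),np.median(C[k][:,2]))
  ret = um.true_divide(
  return _methods._mean(a, axis=axis, dtype=dtype,
  ret = ret.dtype.type(ret / rcount)
```

```bash
python3 -m inch '[[0,0,0,-0.02,-0.14,3,-1],[0,0,0,0,0,5,-1],[0,0,0,0,0,4.5,-1],[0,0,0,0,0,2.95,-1],[0,0,0,0,0,0,-1],[0,0,0,0,0,0,0],[0,0,0,0,0,0,0],[0,0,0,0,0,0,0],[0,0,0,0,0,0,0.2],[0,0,0,0,0,0,0.5],[0,0,0,0,0,0,1],[0,0,0,0,0,0,1],[0,0,0,0,0,0,1]]'
```

```text
t: 20.2
eef_pos: [456.5, 198.8, 45.2]
tcp_rot: [-3.141, -0.0, 1.571]
ft_force: [-0.6, 0.4, 1.8]
opening: 0.418
grip_force: 30.0
```

```bash
python3 -m inch '[[0,0,0,0,0,-1,1],[0,0,0,0,0,-2,1],[0,0,0,0,0,-4,1],[0,0,0,0,0,-4,1],[0,0,0,0,0,-4,1],[0,0,0,0,0,-4,1],[0,0,0,0,0,-4,1],[0,0,0,0,0,-4,1],[0,0,0,0,0,-1,1],[0,0,0,0,0,0,1]]'; python3 go.py 499 -218 315 20
```

```text
t: 21.45
eef_pos: [456.3, 198.8, 324.8]
tcp_rot: [3.142, -0.0, 1.571]
ft_force: [-0.4, 0.3, -1.4]
opening: 0.416
grip_force: 30.0
pos [456.27060733 198.75594403 324.80943011] rot [ 3.14155403e+00 -9.25843781e-05  1.57081246e+00] q6 0.27793235551336326 t 21.45
turn [-0.0000e+00 -1.0000e-04  1.2217e+00] shift cm after turn [-10.24  40.62   0.98] before [-41.68   4.27   0.98]
```

```bash
python3 -m inch '[[0,0,0.12,0,0,0,1],[0,0,0.16,0,0,0,1],[0,0,0.16,0,0,0,1],[0,0,0.16,0,0,0,1],[0,0,0.16,0,0,0,1],[0,0,0.16,0,0,0,1],[0,0,0.16,0,0,0,1],[0,0,0.142,0,0,0,1],[0,0,0,0,0,0,1],[0,0,0,-0.5,2,0,1],[0,0,0,-1,4,0,1],[0,0,0,-1.1,4.3,0,1],[0,0,0,-1.1,4.3,0,1],[0,0,0,-1.1,4.3,0,1],[0,0,0,-1.1,4.3,0,1],[0,0,0,-1.1,4.3,0,1],[0,0,0,-1.1,4.3,0,1],[0,0,0,-1.1,4.3,0,1],[0,0,0,-1.1,4.3,0,1],[0,0,0,0,0,0,1]]'; python3 go.py 499 -218 315 20
python3 - <<'E'
from h import *
p=env.read_camera("wrist"); save(p,"w2.png")
p=env.read_camera("scene"); 
for f in env.find_in(p,"carton")[:2]: print(f["score"],w(p,f["centre"]))
E
```

```text
t: 23.95
eef_pos: [497.6, -218.4, 323.5]
tcp_rot: [-3.14, 0.002, 0.349]
ft_force: [-0.4, 0.3, -1.3]
opening: 0.42
grip_force: 30.0
pos [ 497.58117247 -218.37413237  323.45723089] rot [-3.14001193e+00  1.55833611e-03  3.49245033e-01] q6 0.6865838387936618 t 23.95
turn [-0.0016  0.0016  0.0002] shift cm after turn [0.15 0.01 0.85] before [0.15 0.01 0.85]
0.88 [ 524.78854479 -220.30963835  331.33088638]
0.35 [ 665.4098064  -178.53999753   74.75316348]
```

View pics/w2.png

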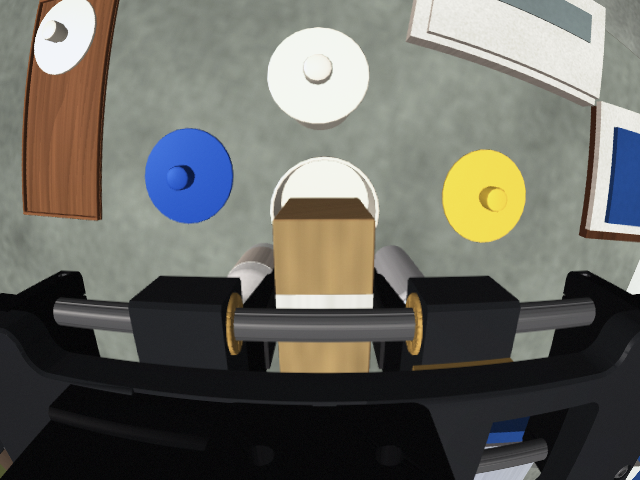

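Wrist view: the carton is at (323,270), with the open crock's mouth at (325,195) right under it and clearances even. Lowering.

```bash
python3 -m inch '[[0,0,0,0.12,0,2,1],[0,0,0,0,0,4,1],[0,0,0,0,0,4,1],[0,0,0,0,0,4,1],[0,0,0,0,0,3,1],[0,0,0,0,0,1.5,1],[0,0,0,0,0,0,1],[0,0,0,0,0,0,1]]'; python3 go.py 499 -218 47 20
```

```text
t: 25.1
eef_pos: [499.5, -215.6, 141.2]
tcp_rot: [3.14, -0.001, 0.349]
ft_force: [-0.1, 0.1, -1.1]
opening: 0.421
grip_force: 30.0
pos [ 499.53304657 -215.62657443  141.22324342] rot [ 3.14032549e+00 -1.18837821e-03  3.49395920e-01] q6 0.6923379938405477 t 25.1
turn [ 0.0013 -0.0012  0.0003] shift cm after turn [-0.13  0.2   9.42] before [-0.14  0.19  9.42]
```

```bash
python3 -m inch '[[0,0,0,-0.1,0.2,1.5,1],[0,0,0,0,0,2,1],[0,0,0,0,0,2,1],[0,0,0,0,0,2,1],[0,0,0,0,0,1,1],[0,0,0,0,0,0.4,1],[0,0,0,0,0,0,1]]';python3 -m inch '[[0,0,0,0,0,0.25,1],[0,0,0,0,0,0,1]]'; python3 -m inch '[[0,0,0,0,0,0.15,1],[0,0,0,0,0,0,1]]'
```

```text
t: 25.98
eef_pos: [498.9, -217.9, 51.3]
tcp_rot: [3.141, -0.0, 0.349]
ft_force: [-0.6, 0.5, -1.6]
opening: 0.418
grip_force: 30.0
t: 26.22
eef_pos: [498.8, -217.9, 48.8]
tcp_rot: [3.141, -0.0, 0.349]
ft_force: [-0.5, -0.5, -0.9]
opening: 0.418
grip_force: 30.0
t: 26.48
eef_pos: [498.7, -217.8, 47.1]
tcp_rot: [-3.142, -0.0, 0.349]
ft_force: [0.9, -0.6, -1.5]
opening: 0.416
grip_force: 30.0
```

```bash
python3 -m inch '[[0,0,0,0,0,0.1,1],[0,0,0,0,0,0,1]]'; python3 -m inch '[[0,0,0,0,0,0.05,1],[0,0,0,0,0,0,1]]'
```

```text
t: 26.72
eef_pos: [498.8, -217.8, 46.2]
tcp_rot: [3.142, -0.0, 0.349]
ft_force: [-0.1, 0.5, -1.0]
opening: 0.416
grip_force: 30.0
t: 26.98
eef_pos: [498.8, -217.8, 46.1]
tcp_rot: [3.141, -0.0, 0.349]
ft_force: [-1.4, 1.2, 6.8]
opening: 0.422
grip_force: 30.0
```

Contact with the bottom. I'll open partway inside the crock and retreat.

```bash
python3 -m inch '[[0,0,0,0,0,0,0.1],[0,0,0,0,0,0,0],[0,0,0,0,0,0,-0.1],[0,0,0,0,0,0,-0.1],[0,0,0,0,0,0,-0.1],[0,0,0,0,0,-1,-0.1],[0,0,0,0,0,-2,-0.1],[0,0,0,0,0,-3,-0.1],[0,0,0,0,0,-4,-0.1],[0,0,0,0,0,-5,-0.1],[0,0,0,0,0,-5,-0.1],[0,0,0,0,0,-5,-0.1],[0,0,0,0,0,-3,-0.1],[0,0,0,0,0,0,-0.1],[0,0,0,0,0,0,-0.1]]'
python3 - <<'E'
from h import *
p=env.read_camera("scene"); save(p,"s4.png")
C=cloud(p); d=p["depth"]>0
for n in("scene","top"):
    p=env.read_camera(n)
    for t in("carton","lid","crock","bottle","can","tall_jar_lid"):
        for f in env.find_in(p,t)[:1]: print(n,t,round(f["score"],2),w(p,f["centre"]).round(1))
s=d&(np.linalg.norm(C[...,:2]-[499,-218],axis=-1)<48)&(C[...,2]>68)&(C[...,2]<95); q=C[s].astype(np.float32)
print(np.percentile(q[:,2],[5,50,95]),cv2.minAreaRect(np.ascontiguousarray(q[:,:2])))
E
```

```text
t: 28.85
eef_pos: [498.3, -217.6, 325.0]
tcp_rot: [-3.141, 0.001, 0.349]
ft_force: [-0.8, -0.9, -0.7]
opening: 0.547
grip_force: 0.0
scene carton 0.93 [ 499.4 -227.3   75.6]
scene lid 0.76 [ 594.4 -424.2   17.4]
scene crock 0.92 [ 525.9 -231.2   48.6]
scene bottle 0.82 [ 405.8 -176.   125.5]
scene can 0.81 [ 468.4 -332.9  116.6]
scene tall_jar_lid 0.74 [ 635.1 -169.2  146.3]
top carton 0.43 [ 534.  -202.8   77.9]
top lid 0.87 [471.9 -29.1  19.7]
top crock 0.7 [ 533.6 -180.5   24.7]
top bottle 0.79 [ 399.9 -148.   120.5]
top tall_jar_lid 0.6 [ 627.3 -166.2  147. ]
[70.95383453 76.53446198 79.07323074] ((498.9342346191406, -218.37388610839844), (82.6728744506836, 41.31135559082031), 20.272357940673828)
```

View pics/s4.png

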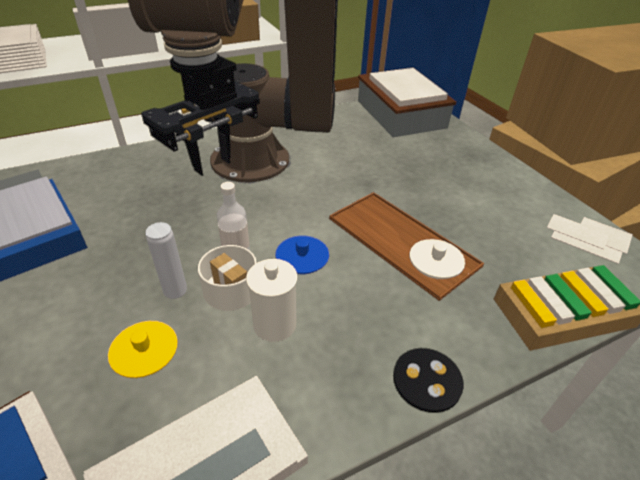

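The carton stands centred in the crock at (228,270), its top at z ≈ 76.5. The lid is flat in the tray at (437,258), and everything else stands. Handing in.

```bash
python3 -c "
from cell import env
print(env.job_done())"
```

```text
the job is handed in; nothing more can be done
None
```

The job is handed in: the lid lies flat, knob up, in the free end of the tray, and the carton stands upright in the centre of the crock; the crock and bystanders look unmoved in the last pictures, and the hand-in call returned no verdict.

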